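# Dial open the hasp lock of a parts case and hold up the lock

### The job

The steel parts case on the watchmaker's bench is shut with a dial lock on its hasp: turn the lock's dial clockwise (it clicks at every mark) until the white pointer stands at the red mark and not past it, then back anticlockwise to the green mark. Pull the sliding shackle out as far as it goes, then lift the open lock off the staple and finish while still holding it: level with the dial on top, steady, at least 10 cm above where it lay, carried by the gripper alone. Leave the tin on the lid and the other things round the case where they are.

Things in the scene. Friction and masses are not known exactly. Their poses are not given: they have to be found in the camera images.
- case: blue-grey steel parts case, fixed to the bench, 156 (x) x 208 (y) mm, origin at the centre of its underside. Lid top 54 mm above the origin. On the front half of the lid lie a rubber pad and a 28 mm wide steel hasp leaf, both 3 mm thick, which carry the lock 57 mm above the origin. Far to its left an upright panel with pliers bounds the bench (world y above 0.42 m, x above 0.4 m): come round it.
- staple (a point): foot of the flat steel staple that stands up through the hasp leaf (axes as the case's): 24 mm long in x, 6 mm thick in y, 26 mm high above the leaf; its eye is 12 mm wide in x and open from the leaf up to 21 mm.
- lock: brass dial lock lying on the hasp parallel to the case, 52 (x) x 84 (y) x 32 (z) mm, 0.35 to 0.6 kg, loose, threaded on the staple with 1.6 mm of play; origin at the centre of its underside, z up. Its two 84 mm long sides are free to grip across x at lock y = -12 to 40 mm. The dial stands on top, its axis at lock x = 0, y = 12 mm.
- lock_slot (a point): middle of the lock's slot, at its underside (axes as the lock's): 9 mm wide in y, right through the lock's height, open on the lock's -x side and 27 mm deep; it straddles the staple. Once the shackle is fully out, the lock lifts straight up off the staple.
- lock_dial (a joint): dial angle, rad, anticlockwise from above positive; at 0 the white pointer looks along the lock's +x. Range -1.36 to 1.62; a click (white mark) every 0.262, felt as up to 0.07 N m, which holds the dial lightly. Red mark -0.785, green +0.524. Starts between -0.1 and 0.7. The shackle is free only at green (within 0.12), after red (see red_mark); shackle out, the dial is blocked.
- red_mark (a point): the red mark on the black scale plate round the dial. A second wheel inside is pushed along by the dial going clockwise and stays at the farthest point reached, which must be red within 0.14 rad. If the dial went too far, turn it anticlockwise to the end of its range, which carries that wheel back, and begin again.
- green_mark (a point): the green mark on the black scale plate round the dial, where the dial must stand for the shackle to come out.
- dial_grip (a point): point on the dial's axis in its black finger bar, 46 mm above the lock's underside; x along the pointer. The bar is 32 mm long (along the pointer) and 10 mm wide; it rises from a round steel skirt (35 mm across, top 36 mm above the lock's underside) to 54 mm above the lock's underside.
- lock_shackle (a joint): travel of the sliding shackle in m along the lock's +y: 0 shut, 0.015 fully out. An 8 mm steel bar through the staple's eye, 14 mm above the lock's underside at lock x = -14 mm. Locked it moves 1 to 2 mm; unlocked it drags with about 3 N and stays where it is left.
- shackle_pull (a point): centre of the knurled round pull on the shackle's +y end, 16 mm across, 22 mm long (lock y = 47 to 69 mm when shut), lying along the lock's y, its axis 14 mm above the lock's underside and 17 mm above the lid. From above grip it across the lock's x and pull to the lock's +y. Axes as the lock's.
- tin: bystander: small round tin with a black lid, 50 mm across, 20 mm high, standing loose on the back of the case lid; origin at the centre of its underside
- white_box: bystander: white card box 51 x 61 x 18 mm on the bench left of the case; origin at the centre of its underside
- holder: bystander: grey movement holder 44 x 52 x 14 mm on the bench right of the case; origin at the centre of its underside
- tester: bystander: black battery tester 47 x 62 x 42 mm on the glass pad (4.6 mm high) right of the case; origin at the centre of its underside

How it is judged:
By the outcome, as a careful person would: the job done as asked, in the order asked, and still so for the second after the job is handed in, while the arm keeps its last pose, push and grip.
It also fails if it takes over 59 s, if anything falls off the work surface, if the arm or the gripper's body presses on something with over 40 N, if the wrist force passes 120 N, or if a joint passes its speed limit or range.

### The arm

A 6-joint arm with a two-finger parallel gripper is mounted at the origin on a cart in front of the work surface, level with it; the furniture and walls round the work are solid. World frame = base frame: x ahead of the robot, y to its left, z up, the work surface at z = 0. Lengths are in m, angles in rad, forces in N, time in s.
With the tool pointing down it reaches from about 0.375 to 0.9 m from the base axis. Payload 3.1 kg.
Tool frame: the origin (TCP) lies on the mounting face of the last link; the fingertips stand 173 mm ahead of it and the grasp point (between the pads) lies r.tcp_to_grasp ahead of it (r.tcp_to_grasp is the distance from the TCP to the grasp point, in m); z points along the fingers, y is the line along which they close (so a half turn about z gives the same grasp; the last joint's range is limited). The gripper opens to 85 mm and grips with 20 to 120 N. Pads are 22 mm wide; open, the fingers measure 114 mm over their backs; the gripper's body (76 mm by 85 mm) begins 54 mm behind the grasp point. The pads swing forward as they close: fully open they stand 13 mm farther back than shut.
Start: joints at [-1.462, 0.527, 1.433, -0, 1.181, -0.178], TCP at [0.177, -0.599, 0.405] pointing down, gripper open.
Joint ranges: [-3.08, 3.08], [-0.75, 2.2], [0.22, 2.44], [-1.43, 4.57], [0, 2.65], [-2.85, 2.85]. Speed limits (rad/s): [2.79, 2.79, 3.14, 3.14, 3.14, 3.14].

### API

Orientations are given as [roll, pitch, yaw] about the fixed x, y, z axes, in that order (R = Rz(yaw) Ry(pitch) Rx(roll)).
In Python, from workcell import get_state, imaging, r gives the robot as it stands.
- The arm moves only by the tool servo_tool, never from a script. Its argument "moves" is a list of rows, each an object of numbers: "dx", "dy", "dz": the shift along the tool's x, y, z in mm; "rx", "ry", "rz": the turn, a rotation vector about the tool's x, y, z in units of 6 degrees (1.0 is 6 degrees); "grip": the opening, from -1 (shut) to 1 (fully open). In form: [{"dx": .., "dy": .., "dz": .., "rx": .., "ry": .., "rz": .., "grip": ..}, ...]. A call has 1 to 20 rows; each row shifts and turns the commanded pose from where the row before left it, along the tool's axes as they then stand; what a row does not reach is not made up. A row lasts 1/8 s, in which the tool goes at most 62.5 mm and 10.7 degrees, less where a joint would pass 70% of its speed; a pose out of reach is approached as far as the arm can. A call with a gripper value outside its range is refused whole. The fingers move at their own pace and stop on an object; the grip force is fixed at half the most. Time passes only in rows, so rows that do not move let the fingers close. It gives the time, the measured TCP pose, the force, the opening and the grip force at its end, in the units of the state.
- get_state(): the state, without advancing time (a new reading comes with each control period).
- imaging.read_camera(name): name is "side" or "top" or "wrist"; returns a dict with "img" (400x640x3 uint8, red, green, blue), "intrinsics" (3x3 intrinsics, pixels), "rvec" (rotation vector, rad) and "tvec" (3), from world to camera coordinates, as OpenCV has them; the wrist camera has in their place "mount" (4x4, takes a point from camera to tool coordinates, whose origin is the TCP and whose axes are the flange's). Camera axes: x right, y down, z forward; pixel columns grow to the right and rows downward; lengths in m; the calibration is good to about 2 mm. A picture is of the moment at which its call begins: read the wrist's pose just before it. There is no depth.
- r.sign_off(): hands the job in; it is judged then, once.
Trained networks look in a picture, given as the dict that the camera call returned (one of the last four; its "shot" number tells which), for a name from the list of things; names that differ only in an ending like _2 or _b are one class to them, and where a whole thing is asked for, a point or a joint stands for the part that bears it (a point fixed in the world has none). Each returns a list of dicts, best first, with "confidence" (0 to 1); they miss things now and then, are a little off and sometimes report something else, mostly with a low value. They report only what shows in the picture. A call takes as long as a camera call.
- imaging.search_frame(query, picture): "point" ([x, y, z] in m, in the coordinates of the camera as it stood for that picture, good to about 4 mm: the middle of the surface that is visible of it).
The state is a dict: "t": time; "joints": joint angles; "joint_vel": joint speeds; "joint_torque": joint torques, N m; "ee_pos": TCP position; "ee_rot": TCP orientation; "ft_force": force on the tool from outside, world axes, zero at the start; "wrist_torque": the same for the moment, N m; "grip_width": finger opening in m; "gripper_force": force on a finger pad.
Only numpy, scipy, OpenCV 4.12 (cv2) and the standard library are available. Lean on these libraries where they do the work, as an engineer would, in place of code of your own. Each camera call takes 0.05 s, during which the arm holds its last target. There are 200 camera calls.

## Working session

There is one attempt and no reset: what is moved stays moved. The work goes in short steps, Python scripts to look and compute and a tool call to move; the robot and the scene stay as the last step left them, time stands still between calls to the robot, and variables do not carry over. Pictures are saved under pics/ and viewed, at most 10 in all, crops included, and the job is handed in when it is done.

Besides the shell and the picture viewer there is one more tool, called after "Emit:" by a JSON object that holds its "op" and its "data". servo_tool: Moves the arm, as the interface text tells. Its arguments: {"type":"object","properties":{"moves":{"type":"array","items":{"type":"object","properties":{"dx":{"type":"number"},"dy":{"type":"number"},"dz":{"type":"number"},"rx":{"type":"number"},"ry":{"type":"number"},"rz":{"type":"number"},"grip":{"type":"number"}}}}},"required":["moves"]}

```bash
ls; mkdir -p pics; cat > h.py <<'E'
import numpy as np, cv2
from scipy.spatial.transform import Rotation as R
from workcell import get_state, imaging, r
def shot(name):
    s=get_state(); p=imaging.read_camera(name)
    if 'mount' in p:
        T=np.eye(4); T[:3,:3]=R.from_euler('xyz',s['ee_rot']).as_matrix(); T[:3,3]=s['ee_pos']
        p['c2w']=T@np.array(p['mount'])
    else:
        W=np.eye(4); W[:3,:3]=cv2.Rodrigues(np.array(p['rvec'],float))[0]; W[:3,3]=np.ravel(p['tvec'])
        p['c2w']=np.linalg.inv(W)
    return p
def find(p,q):
    return [(np.round(p['c2w'][:3,:3]@np.array(d['point'])+p['c2w'][:3,3],4),round(d['confidence'],2)) for d in imaging.search_frame(q,p)[:2]]
def save(p,n,crop=None,sc=1):
    im=p['img'][:,:,::-1]
    if crop: x0,y0,x1,y1=crop; im=im[y0:y1,x0:x1]
    cv2.imwrite('pics/'+n,cv2.resize(im,None,fx=sc,fy=sc,interpolation=cv2.INTER_CUBIC))
def pix(p,X):
    W=np.linalg.inv(p['c2w']); c=W[:3,:3]@np.array(X)+W[:3,3]; u=np.array(p['intrinsics'])@c; return u[:2]/u[2]
def onplane(p,uv,z):
    d=p['c2w'][:3,:3]@np.linalg.inv(np.array(p['intrinsics']))@np.array([*uv,1.]); o=p['c2w'][:3,3]
    return o+d*(z-o[2])/d[2]
E
python3 - <<'E'
from h import *
print(r.tcp_to_grasp)
for c in ('top','side'):
    p=shot(c); save(p,c+'0.png')
    print(c,p['c2w'][:3,3].round(3))
    for q in ['case','staple','lock','lock_slot','red_mark','green_mark','dial_grip','shackle_pull','tin','white_box','holder','tester']: print(q,find(p,q))
s=get_state();print(s)
E
```

```text
pics
0.1547
top [ 0.36  -0.057  1.187]
case [(array([0.5134, 0.0956, 0.0796]), 0.72), (array([0.5481, 0.056 , 0.0546]), 0.64)]
staple [(array([0.5484, 0.0548, 0.0548]), 0.68)]
lock [(array([0.5096, 0.0403, 0.0896]), 0.69)]
lock_slot [(array([0.5079, 0.0398, 0.0889]), 0.92)]
red_mark [(array([0.5102, 0.0417, 0.0867]), 0.71), (array([0.5118, 0.0956, 0.0771]), 0.47)]
green_mark [(array([0.5057, 0.0424, 0.0906]), 0.65)]
dial_grip [(array([0.5157, 0.0434, 0.0939]), 0.69)]
shackle_pull []
tin [(array([ 0.5658, -0.0295,  0.0718]), 0.5)]
white_box [(array([0.4176, 0.2441, 0.016 ]), 0.9), (array([0.5503, 0.0546, 0.0549]), 0.74)]
holder [(array([ 0.4174, -0.3049,  0.0095]), 0.46), (array([ 0.5657, -0.0285,  0.0718]), 0.45)]
tester [(array([ 0.6049, -0.3476,  0.0482]), 0.5)]
side [ 0.492 -0.899  0.648]
case [(array([ 0.546 , -0.0191,  0.0551]), 0.9)]
staple [(array([ 0.5505, -0.0236,  0.0583]), 0.88), (array([0.5093, 0.0211, 0.0917]), 0.27)]
lock [(array([0.5097, 0.0238, 0.089 ]), 0.74)]
lock_slot [(array([0.5108, 0.0212, 0.0923]), 0.77), (array([0.5151, 0.0479, 0.0994]), 0.57)]
red_mark [(arra
[... 476 characters left out ...]
7]), 0.85)]
{'t': 1.3, 'joints': array([-1.46148163e+00,  5.27467522e-01,  1.43273175e+00, -1.59307426e-05,
        1.18140394e+00, -1.78505968e-01]), 'joint_vel': array([-0.00023163, -0.00049595, -0.00072681, -0.00069143,  0.00042603,
        0.00049966]), 'joint_torque': array([-4.79761420e-04, -4.42324162e+01, -1.78418863e+01, -1.50226801e-04,
        8.92838361e-04,  9.44925034e-06]), 'ee_pos': array([ 0.17743318, -0.59924518,  0.40472024]), 'ee_rot': array([-3.14157965e+00,  1.26292021e-05,  2.87826710e-01]), 'ft_force': array([-0.2007092 ,  0.26938073, -0.6767808 ]), 'wrist_torque': array([-0.00547085, -0.04733311, -0.03067576]), 'gripper_force': 0.0, 'grip_width': 0.08545052091892653}
```

```bash
python3 - <<'E'
from h import *
im=cv2.imread('pics/top0.png'); p=shot('top')
u=pix(p,[.51,.04,.08]).astype(int);print(u)
x0,y0=max(u[0]-75,0),max(u[1]-75,0);print(x0,y0)
save(p,'topc.png',(x0,y0,x0+150,y0+150),4)
E
```

```text
[283 197]
208 122
```

View pics/topc.png

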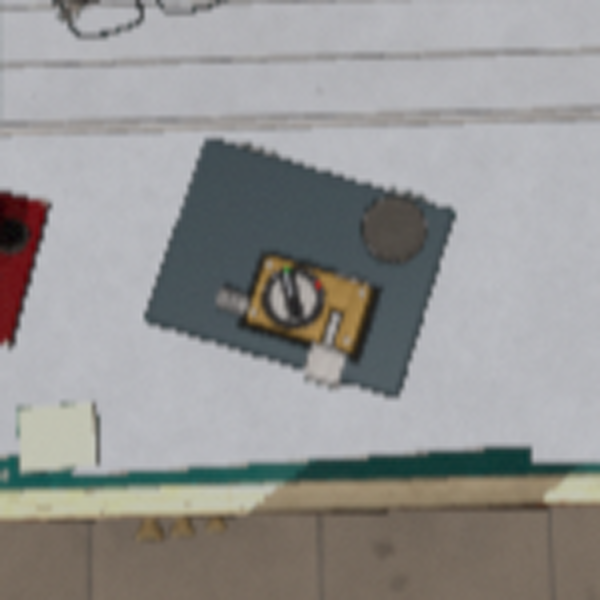

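Emit:
{"op": "servo_tool", "data": {"moves": [{"dx": 35,"dy": -37},{"dx": 35,"dy": -37},{"dx": 35,"dy": -37},{"dx": 35,"dy": -37},{"dx": 35,"dy": -37},{"dx": 35,"dy": -37},{"dx": 35,"dy": -37},{"dx": 35,"dy": -37},{"dx": 35,"dy": -37},{"dx": 35,"dy": -37},{"dx": 35,"dy": -37},{"dx": 35,"dy": -37},{"dx": 35,"dy": -37},{"dx": 35,"dy": -37}]}}

```text
validation failed for argument at $.mo...
```

Emit:
{"op": "servo_tool", "data": {"moves": [{"rz": -1.75,"dz": 4},{"rz": -1.75,"dz": 4},{"rz": -1.75,"dz": 4},{"rz": -1.75,"dz": 4},{"rz": -1.75,"dz": 4},{"rz": -1.75,"dz": 4},{"rz": -1.75,"dz": 4},{"rz": -1.75,"dz": 4},{"rz": -1.75,"dz": 4},{"rz": -1.75,"dz": 4},{"rz": -1.75,"dz": 4},{"rz": -1.75,"dz": 4},{"rz": -1.75,"dz": 4},{"rz": -1.75,"dz": 4},{"rz": -1.75,"dz": 4},{"rz": -1.75,"dz": 4,"grip": -0.2}]}}

```text
validation failed for argument at $.mo...
```

```bash
python3 - <<'E'
from h import *
s=get_state();print(s['t'],s['ee_pos'],s['ee_rot'],s['joints'],s['grip_width'],r.tcp_to_grasp)
p=shot('wrist');save(p,'w1.png')
print(np.round(p['mount'],3), pix(p,[.51,.04,.09]))
for q in ['staple','lock','lock_slot','red_mark','green_mark','dial_grip','shackle_pull','tin','case']: print(q,find(p,q))
E
```

```text
1.35 [ 0.17741415 -0.59927645  0.40470824] [-3.14158403e+00 -1.71378817e-07  2.87770362e-01] [-1.46152062e+00  5.27513211e-01  1.43268130e+00 -1.47291340e-06
  1.18140666e+00 -1.78494097e-01] 0.08531935707792239 0.1547
[[-0.    -0.95  -0.313  0.081]
 [ 1.    -0.001  0.002 -0.001]
 [-0.002 -0.313  0.95   0.031]
 [ 0.     0.     0.     1.   ]] [ -988.07181668 -1026.51889715]
staple []
lock []
lock_slot []
red_mark []
green_mark []
dial_grip []
shackle_pull []
tin []
case []
```

View pics/w1.png

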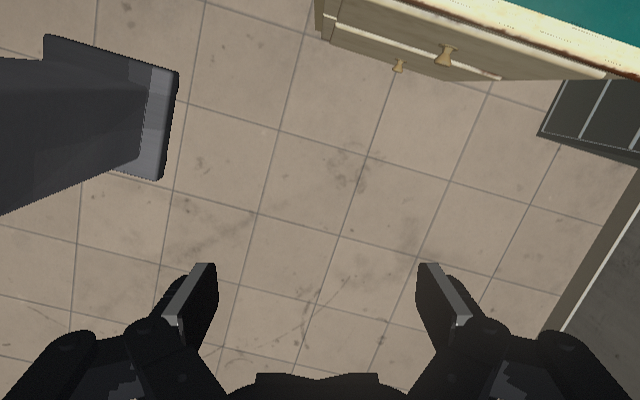

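The picture shows only floor and the open fingers (tips about 205,265 and 430,265); the arm has not moved, since the rows need all the fields.

Emit:
{"op": "servo_tool", "data": {"moves": [{"dx": 35,"dy": -37,"dz": 0,"rx": 0,"ry": 0,"rz": 0,"grip": 1},{"dx": 35,"dy": -37,"dz": 0,"rx": 0,"ry": 0,"rz": 0,"grip": 1},{"dx": 35,"dy": -37,"dz": 0,"rx": 0,"ry": 0,"rz": 0,"grip": 1},{"dx": 35,"dy": -37,"dz": 0,"rx": 0,"ry": 0,"rz": 0,"grip": 1},{"dx": 35,"dy": -37,"dz": 0,"rx": 0,"ry": 0,"rz": 0,"grip": 1},{"dx": 35,"dy": -37,"dz": 0,"rx": 0,"ry": 0,"rz": 0,"grip": 1},{"dx": 35,"dy": -37,"dz": 0,"rx": 0,"ry": 0,"rz": 0,"grip": 1},{"dx": 35,"dy": -37,"dz": 0,"rx": 0,"ry": 0,"rz": 0,"grip": 1},{"dx": 35,"dy": -37,"dz": 0,"rx": 0,"ry": 0,"rz": 0,"grip": 1},{"dx": 35,"dy": -37,"dz": 0,"rx": 0,"ry": 0,"rz": 0,"grip": 1},{"dx": 35,"dy": -37,"dz": 0,"rx": 0,"ry": 0,"rz": 0,"grip": 1},{"dx": 35,"dy": -37,"dz": 0,"rx": 0,"ry": 0,"rz": 0,"grip": 1},{"dx": 35,"dy": -37,"dz": 0,"rx": 0,"ry": 0,"rz": 0,"grip": 1},{"dx": 35,"dy": -37,"dz": 0,"rx": 0,"ry": 0,"rz": 0,"grip": 1}]}}

```text
t: 3.6
ee_pos: [0.5009, 0.0382, 0.405]
ee_rot: [3.141, -0.001, 0.288]
ft_force: [-0.0, -0.7, -0.4]
grip_width: 0.0857
gripper_force: 0.0
```

Emit:
{"op": "servo_tool", "data": {"moves": [{"dx": 0,"dy": 0,"dz": 4,"rx": 0,"ry": 0,"rz": -1.75,"grip": -0.2},{"dx": 0,"dy": 0,"dz": 4,"rx": 0,"ry": 0,"rz": -1.75,"grip": -0.2},{"dx": 0,"dy": 0,"dz": 4,"rx": 0,"ry": 0,"rz": -1.75,"grip": -0.2},{"dx": 0,"dy": 0,"dz": 4,"rx": 0,"ry": 0,"rz": -1.75,"grip": -0.2},{"dx": 0,"dy": 0,"dz": 4,"rx": 0,"ry": 0,"rz": -1.75,"grip": -0.2},{"dx": 0,"dy": 0,"dz": 4,"rx": 0,"ry": 0,"rz": -1.75,"grip": -0.2},{"dx": 0,"dy": 0,"dz": 4,"rx": 0,"ry": 0,"rz": -1.75,"grip": -0.2},{"dx": 0,"dy": 0,"dz": 4,"rx": 0,"ry": 0,"rz": -1.75,"grip": -0.2},{"dx": 0,"dy": 0,"dz": 4,"rx": 0,"ry": 0,"rz": -1.75,"grip": -0.2},{"dx": 0,"dy": 0,"dz": 4,"rx": 0,"ry": 0,"rz": -1.75,"grip": -0.2},{"dx": 0,"dy": 0,"dz": 4,"rx": 0,"ry": 0,"rz": -1.75,"grip": -0.2},{"dx": 0,"dy": 0,"dz": 4,"rx": 0,"ry": 0,"rz": -1.75,"grip": -0.2},{"dx": 0,"dy": 0,"dz": 4,"rx": 0,"ry": 0,"rz": -1.75,"grip": -0.2},{"dx": 0,"dy": 0,"dz": 4,"rx": 0,"ry": 0,"rz": -1.75,"grip": -0.2},{"dx": 0,"dy": 0,"dz": 4,"rx": 0,"ry": 0,"rz": -1.75,"grip": -0.2},{"dx": 0,"dy": 0,"dz": 4,"rx": 0,"ry": 0,"rz": -1.75,"grip": -0.2}]}}

```text
t: 5.6
ee_pos: [0.5004, 0.0365, 0.3407]
ee_rot: [-3.141, 0.001, -3.057]
ft_force: [0.5, 0.2, 0.2]
grip_width: 0.0342
gripper_force: 0.0
```

```bash
python3 - <<'E'
from h import *
s=get_state();print(s['t'],s['ee_pos'],s['ee_rot'],s['joints'],s['grip_width'],r.tcp_to_grasp)
p=shot('wrist');save(p,'w2.png')
np.savez('w2.npz',img=p['img'],c2w=p['c2w'],intrinsics=p['intrinsics'])
print(pix(p,[.51,.04,.09]))
for q in ['staple','lock','lock_slot','red_mark','green_mark','dial_grip','shackle_pull','tin','case']: print(q,find(p,q))
E
```

```text
5.6 [0.50039108 0.03648132 0.34074377] [-3.14145064e+00  5.18757399e-04 -3.05716227e+00] [-1.50303820e-01  4.58106340e-01  1.80355214e+00 -2.26690184e-05
  8.79396611e-01 -1.80551605e+00] 0.03415748382483099 0.1547
[320.04922747 220.56250595]
staple [(array([0.52  , 0.0411, 0.0544]), 0.57)]
lock [(array([0.5097, 0.0445, 0.0896]), 0.64)]
lock_slot [(array([0.5073, 0.0381, 0.0941]), 0.86)]
red_mark [(array([0.5063, 0.0375, 0.0861]), 0.87)]
green_mark [(array([0.5101, 0.0426, 0.0923]), 0.78)]
dial_grip [(array([0.512 , 0.0477, 0.0988]), 0.89)]
shackle_pull [(array([0.5152, 0.099 , 0.0807]), 0.59)]
tin [(array([ 0.5602, -0.0325,  0.0758]), 0.71), (array([0.512 , 0.0528, 0.0901]), 0.71)]
case [(array([0.5186, 0.0399, 0.0531]), 0.59)]
```

View pics/w2.png

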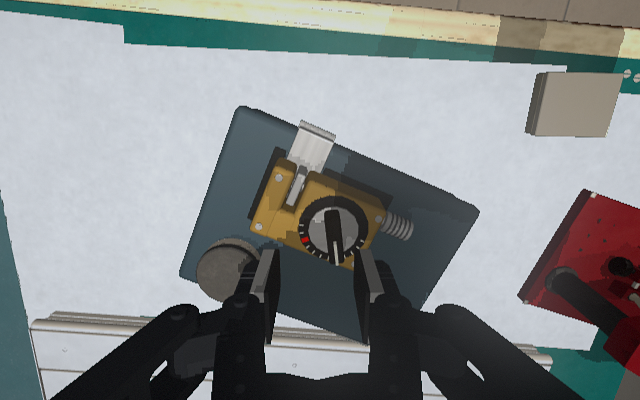

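The picture shows the lock at about (315,210), dial centre near (333,228) with the white pointer toward (336,255), red mark at (306,240), pull at (398,227), tin at (227,270). Zooming in.

```bash
python3 - <<'E'
import cv2
im=cv2.imread('pics/w2.png')[140:280,230:420]
cv2.imwrite('pics/w2c.png',cv2.resize(im,None,fx=4,fy=4,interpolation=cv2.INTER_CUBIC))
E
```

```text
(no output)
```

View pics/w2c.png

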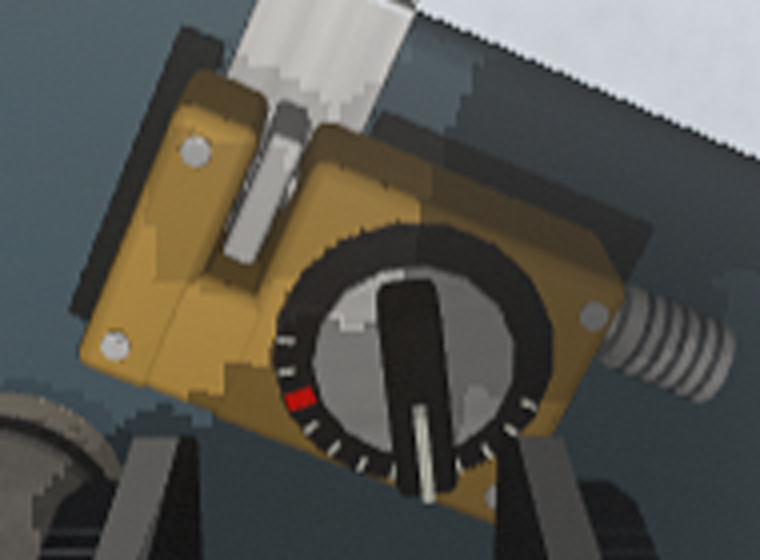

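The crop shows the scale plate centred near crop (413,350), red mark (300,398), pointer along (420,405)–(430,500), three rivets (194,152), (114,346), (594,317), staple top (262,195), pull (680,345).

```bash
python3 - <<'E'
from h import *
p=dict(np.load('w2.npz'))
f=lambda x,y,z: onplane(p,(230+x/4-.4,140+y/4-.4),z)
P={}
for n,a in dict(riv1=(194,152,.089),riv2=(114,346,.089),riv3=(594,317,.089),riv4=(490,497,.089),plate=(413,350,.090),red=(300,398,.091),ptr0=(420,408,.111),ptr1=(430,500,.111),barback=(405,283,.111),barmid=(417,390,.111),staple1=(288,140,.083),staple0=(240,262,.083),pullend=(712,370,.071),pullbase=(618,325,.071)).items():
    P[n]=f(*a); print(n,P[n].round(4))
an=lambda a,b: np.arctan2(*(P[b]-P[a])[:2][::-1])
print('x dir',an('riv1','riv2'),an('riv3','riv4'),an('staple1','staple0'),'y dir-pi/2',an('riv1','riv3')-np.pi/2,an('riv2','riv4')-np.pi/2,an('pullbase','pullend')-np.pi/2)
print('ptr',an('ptr0','ptr1'),an('barback','ptr1'),an('plate','red'))
s=get_state();print(s['ee_pos'],pix(p,[.5,.0365,.34-.173]))
E
```

```text
riv1 [0.4822 0.0097 0.089 ]
riv2 [ 0.5182 -0.0024  0.089 ]
riv3 [0.5058 0.0797 0.089 ]
riv4 [0.5419 0.0659 0.089 ]
plate [0.5141 0.0492 0.09  ]
red [0.5244 0.0305 0.091 ]
ptr0 [0.515  0.0495 0.111 ]
ptr1 [0.5312 0.0528 0.111 ]
barback [0.4942 0.0451 0.111 ]
barmid [0.5119 0.0487 0.111 ]
staple1 [0.4805 0.0249 0.083 ]
staple0 [0.5031 0.0181 0.083 ]
pullend [0.5215 0.1074 0.071 ]
pullbase [0.5139 0.0884 0.071 ]
x dir -0.32522039540187236 -0.36390148645119147 -0.2922119334300754 y dir-pi/2 -0.32407013707947363 -0.33419241835337865 -0.37926736573881414
ptr 0.19876057992589044 0.20446242645309867 -1.070812035039582
[0.50029374 0.03650872 0.34087028] [315.67908137 262.8699226 ]
```

Emit:
{"op": "servo_tool", "data": {"moves": [{"dx": -8,"dy": 6,"dz": 0,"rx": 0,"ry": 0,"rz": 0,"grip": -0.48},{"dx": -7,"dy": 5.5,"dz": 0,"rx": 0,"ry": 0,"rz": 0,"grip": -0.48},{"dx": 0,"dy": 0,"dz": 10,"rx": 0,"ry": 0,"rz": -0.6,"grip": -0.48},{"dx": 0,"dy": 0,"dz": 15,"rx": 0,"ry": 0,"rz": -0.5,"grip": -0.48},{"dx": 0,"dy": 0,"dz": 15,"rx": 0,"ry": 0,"rz": 0,"grip": -0.48},{"dx": 0,"dy": 0,"dz": 10,"rx": 0,"ry": 0,"rz": 0,"grip": -0.48},{"dx": 0,"dy": 0,"dz": 0,"rx": 0,"ry": 0,"rz": 0,"grip": -0.48}]}}

```text
t: 6.98
ee_pos: [0.5142, 0.0492, 0.2898]
ee_rot: [3.141, -0.002, -2.948]
ft_force: [0.6, -0.3, -0.5]
grip_width: 0.0222
gripper_force: 0.0
```

```bash
python3 - <<'E'
from h import *
p=shot('wrist')
a=p['img'][170:330,210:430,::-1]; q=shot('side'); u=pix(q,[.515,.05,.11]).astype(int); b=q['img'][u[1]-50:u[1]+50,u[0]-70:u[0]+70,::-1]
print(u)
a=cv2.resize(a,(440,320),interpolation=cv2.INTER_CUBIC); b=cv2.resize(b,(350,250),interpolation=cv2.INTER_CUBIC)
c=np.zeros((320,790,3),np.uint8);c[:,:440]=a;c[:250,440:]=b;cv2.imwrite('pics/a3.png',c)
E
```

```text
[312 171]
```

View pics/a3.png

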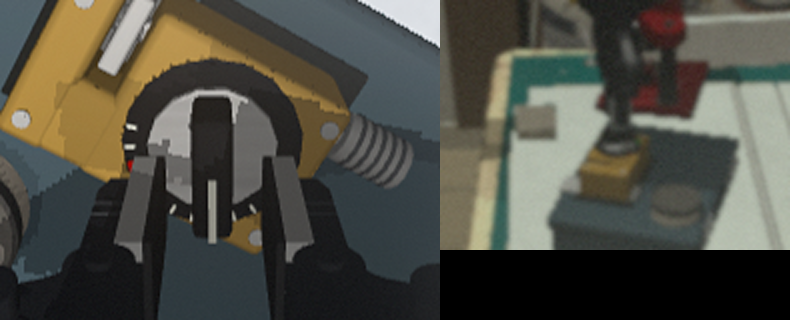

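The bar (crop 211) stands between the fingers (tips 163 and 267), aligned. Descending.

Emit:
{"op": "servo_tool", "data": {"moves": [{"dx": 0,"dy": -0.5,"dz": 8,"rx": 0,"ry": 0,"rz": 0,"grip": -0.48},{"dx": 0,"dy": 0,"dz": 7,"rx": 0,"ry": 0,"rz": 0,"grip": -0.48},{"dx": 0,"dy": 0,"dz": 4,"rx": 0,"ry": 0,"rz": 0,"grip": -0.48},{"dx": 0,"dy": 0,"dz": 0,"rx": 0,"ry": 0,"rz": 0,"grip": -0.48}]}}

```text
t: 7.58
ee_pos: [0.5143, 0.0487, 0.2713]
ee_rot: [3.141, -0.001, -2.948]
ft_force: [-0.3, 0.0, -0.3]
grip_width: 0.0221
gripper_force: 0.0
```

Emit:
{"op": "servo_tool", "data": {"moves": [{"dx": 0,"dy": 0,"dz": 0,"rx": 0,"ry": 0,"rz": 0,"grip": -0.9},{"dx": 0,"dy": 0,"dz": 0,"rx": 0,"ry": 0,"rz": 0,"grip": -0.9},{"dx": 0,"dy": 0,"dz": 0,"rx": 0,"ry": 0,"rz": 0,"grip": -0.9},{"dx": 0,"dy": 0,"dz": 0,"rx": 0,"ry": 0,"rz": 0,"grip": -0.9}]}}

```text
t: 8.07
ee_pos: [0.5144, 0.0488, 0.2719]
ee_rot: [3.141, 0.0, -2.948]
ft_force: [-1.7, 1.4, 1.2]
grip_width: 0.008
gripper_force: 60.4
```

Emit:
{"op": "servo_tool", "data": {"moves": [{"dx": 0,"dy": 0,"dz": 0,"rx": 0,"ry": 0,"rz": 1,"grip": -0.9},{"dx": 0,"dy": 0,"dz": 0,"rx": 0,"ry": 0,"rz": 1,"grip": -0.9},{"dx": 0,"dy": 0,"dz": 0,"rx": 0,"ry": 0,"rz": 1,"grip": -0.9},{"dx": 0,"dy": 0,"dz": 0,"rx": 0,"ry": 0,"rz": 1,"grip": -0.9},{"dx": 0,"dy": 0,"dz": 0,"rx": 0,"ry": 0,"rz": 1,"grip": -0.9},{"dx": 0,"dy": 0,"dz": 0,"rx": 0,"ry": 0,"rz": 1,"grip": -0.9},{"dx": 0,"dy": 0,"dz": 0,"rx": 0,"ry": 0,"rz": 1,"grip": -0.9},{"dx": 0,"dy": 0,"dz": 0,"rx": 0,"ry": 0,"rz": 1,"grip": -0.9},{"dx": 0,"dy": 0,"dz": 0,"rx": 0,"ry": 0,"rz": 1,"grip": -0.9},{"dx": 0,"dy": 0,"dz": 0,"rx": 0,"ry": 0,"rz": 1,"grip": -0.9},{"dx": 0,"dy": 0,"dz": 0,"rx": 0,"ry": 0,"rz": 1,"grip": -0.9},{"dx": 0,"dy": 0,"dz": 0,"rx": 0,"ry": 0,"rz": 0,"grip": -0.9}]}}

```text
t: 9.57
ee_pos: [0.5152, 0.0481, 0.2719]
ee_rot: [3.14, 0.002, 2.185]
ft_force: [2.0, -2.0, -1.0]
grip_width: 0.0082
gripper_force: 60.2
```

```bash
python3 - <<'E'
from h import *
s=get_state();print(s['ee_rot'],s['ft_force'],s['wrist_torque'])
p=shot('wrist')
np.savez('w4.npz',img=p['img'],c2w=p['c2w'],intrinsics=p['intrinsics'])
save(p,'w4.png',(230,150,430,290),4)
E
```

```text
[3.14023870e+00 2.47787837e-03 2.18490727e+00] [ 1.99986016 -1.99702748 -0.9503029 ] [-0.41410809 -0.19787567  0.08168997]
```

View pics/w4.png

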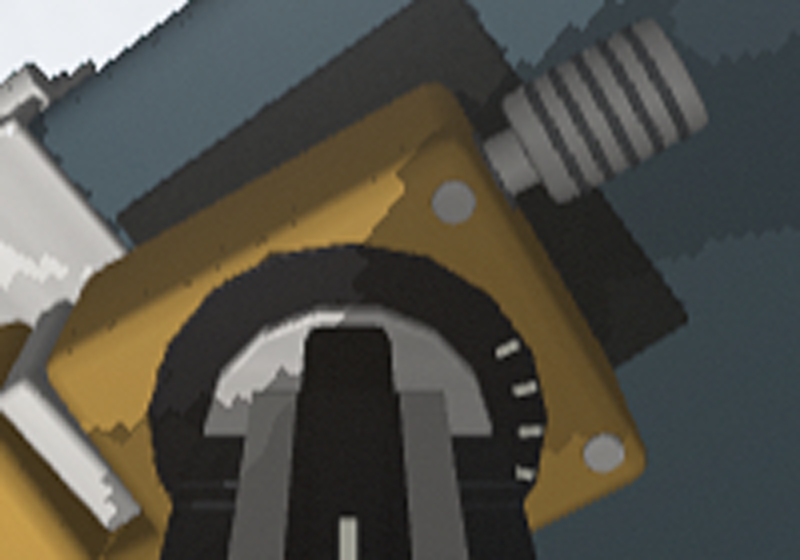

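```bash
python3 - <<'E'
from h import *
p=dict(np.load('w4.npz'))
f=lambda x,y,z: onplane(p,(230+x/4-.4,150+y/4-.4),z)
r3,r4=f(453,203,.089),f(603,455,.089); print(r3,r4,np.arctan2(*(r4-r3)[:2][::-1]))
a,b=f(635,440,.089),f(425,85,.089);print('edge',np.arctan2(*(a-b)[:2][::-1]))
yw=-.33; c=(r3+r4)/2
for z in (.089,.091,.093):
  T=[f(x,y,z) for x,y in [(508,348),(524,388),(530,430),(524,473)]]
  # fit centre with radius known? print angles around candidate centres
  for ctr in ([.5152,.0481],[.5158,.0490]):
    print(z,ctr,[round(np.arctan2(*(t[:2]-ctr)[::-1]),3) for t in T],[round(np.hypot(*(t[:2]-ctr)),4) for t in T])
p0=f(347,520,.111);p1=f(347,556,.111);print('ptr',np.arctan2(*(p1-p0)[:2][::-1]), 2.185-np.pi)
E
```

```text
[0.50969581 0.0789466  0.089     ] [0.54458241 0.06309656 0.089     ] -0.4264490612525462
edge -0.4218912961367755
0.089 [0.5152, 0.0481] [np.float64(1.066), np.float64(0.813), np.float64(0.563), np.float64(0.311)] [np.float64(0.0226), np.float64(0.0229), np.float64(0.0235), np.float64(0.0241)]
0.089 [0.5158, 0.049] [np.float64(1.07), np.float64(0.805), np.float64(0.544), np.float64(0.282)] [np.float64(0.0215), np.float64(0.0219), np.float64(0.0225), np.float64(0.0232)]
0.091 [0.5152, 0.0481] [np.float64(1.108), np.float64(0.859), np.float64(0.609), np.float64(0.354)] [np.float64(0.0228), np.float64(0.0229), np.float64(0.0232), np.float64(0.0235)]
0.091 [0.5158, 0.049] [np.float64(1.114), np.float64(0.852), np.float64(0.591), np.float64(0.326)] [np.float64(0.0217), np.float64(0.0218), np.float64(0.0222), np.float64(0.0226)]
0.093 [0.5152, 0.0481] [np.float64(1.149), np.float64(0.904), np.float64(0.656), np.float64(0.4)] [np.float64(0.0231), np.float64(0.0229), np.float64(0.0229), np.float64(0.0229)]
0.093 [0.5158, 0.049] [np.float64(1.157), np.float64(0.9), np.float64(0.64), np.float64(0.373)] [np.float64(0.022), np.float64(0.0218), np.float64(0.0219), np.float64(0.022)]
ptr -0.9572367638860896 -0.9565926535897931
```

Emit:
{"op": "servo_tool", "data": {"moves": [{"dx": 0,"dy": 0,"dz": 0,"rx": 0,"ry": 0,"rz": 1,"grip": -0.9},{"dx": 0,"dy": 0,"dz": 0,"rx": 0,"ry": 0,"rz": 1,"grip": -0.9},{"dx": 0,"dy": 0,"dz": 0,"rx": 0,"ry": 0,"rz": 0.2,"grip": -0.9},{"dx": 0,"dy": 0,"dz": 0,"rx": 0,"ry": 0,"rz": 0,"grip": -0.9}]}}

```text
t: 10.12
ee_pos: [0.5149, 0.0485, 0.2719]
ee_rot: [3.14, 0.001, 1.955]
ft_force: [2.3, -0.7, 0.1]
grip_width: 0.0081
gripper_force: 60.3
```

```bash
python3 - <<'E'
from h import *
s=get_state();print(s['ee_rot'],s['ft_force'],s['wrist_torque'])
p=shot('wrist')
np.savez('w5.npz',img=p['img'],c2w=p['c2w'],intrinsics=p['intrinsics'])
save(p,'w5.png',(230,110,430,260),4)
E
```

```text
[3.14000798e+00 1.00318321e-03 1.95462888e+00] [ 2.29723869 -0.68787764  0.14244373] [-0.29244909 -0.44764966 -0.01789369]
```

View pics/w5.png

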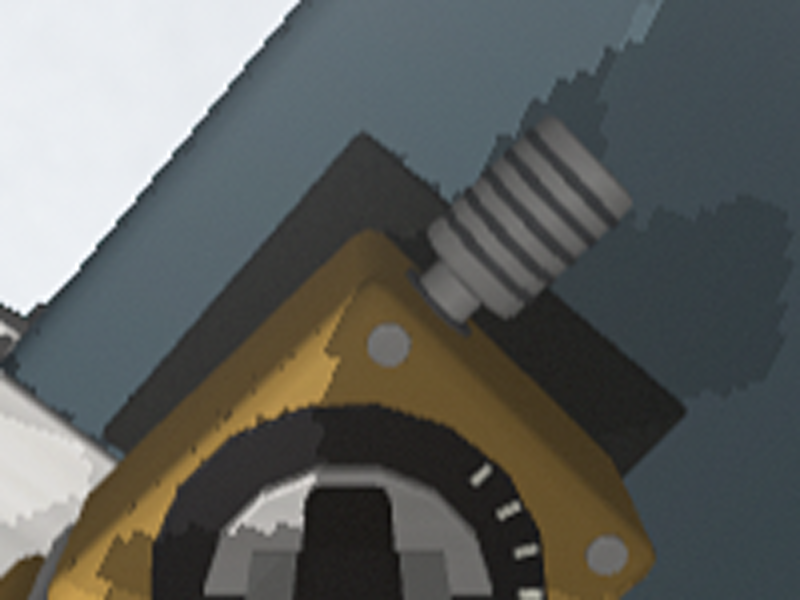

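```bash
python3 - <<'E'
from h import *
p=dict(np.load('w5.npz'))
f=lambda x,y,z: onplane(p,(230+x/4-.4,110+y/4-.4),z)
r3,r4=f(388,345,.089),f(607,555,.089); print(r3,r4,np.arctan2(*(r4-r3)[:2][::-1]))
for z in (.092,.093,.094):
  T=[f(x,y,z) for x,y in [(482,474),(508,512),(526,551),(531,594)]]
  for ctr in ([.5149,.0485],[.5155,.0487]):
    print(z,ctr,[round(np.arctan2(*(t[:2]-ctr)[::-1])-1.571+.262*i,3) for i,t in enumerate(T)],[round(np.hypot(*(t[:2]-ctr)),4) for t in T])
print('ptr',1.9546-np.pi)
q=shot('top')
for q2 in [q,shot('side')]:
  print(find(q2,'red_mark'),pix(q2,[.515,.0485,.09]))
E
```

```text
[0.50858578 0.07938016 0.089     ] [0.54370543 0.06443483 0.089     ] -0.4023406126538322
0.092 [0.5149, 0.0485] [np.float64(-0.424), np.float64(-0.416), np.float64(-0.399), np.float64(-0.388)] [np.float64(0.0232), np.float64(0.0229), np.float64(0.0231), np.float64(0.0232)]
0.092 [0.5155, 0.0487] [np.float64(-0.403), np.float64(-0.401), np.float64(-0.39), np.float64(-0.386)] [np.float64(0.0228), np.float64(0.0224), np.float64(0.0225), np.float64(0.0225)]
0.093 [0.5149, 0.0485] [np.float64(-0.407), np.float64(-0.395), np.float64(-0.376), np.float64(-0.365)] [np.float64(0.0234), np.float64(0.023), np.float64(0.0231), np.float64(0.023)]
0.093 [0.5155, 0.0487] [np.float64(-0.386), np.float64(-0.38), np.float64(-0.366), np.float64(-0.362)] [np.float64(0.023), np.float64(0.0225), np.float64(0.0225), np.float64(0.0224)]
0.094 [0.5149, 0.0485] [np.float64(-0.391), np.float64(-0.375), np.float64(-0.353), np.float64(-0.341)] [np.float64(0.0237), np.float64(0.0232), np.float64(0.0231), np.float64(0.0229)]
0.094 [0.5155, 0.0487] [np.float64(-0.37), np.float64(-0.359), np.float64(-0.343), np.float64(-0.337)] [np.float64(0.0233), np.float64(0.0226), np.float64(0.0226), np.float64(0.0223)]
ptr -1.1869926535897932
[(array([0.4987, 0.007 , 0.0852]), 0.6)] [280.80999422 195.61298888]
[(array([0.5106, 0.0131, 0.0879]), 0.59)] [313.11011545 178.99198414]
```

Emit:
{"op": "servo_tool", "data": {"moves": [{"dx": 0,"dy": 0,"dz": 0,"rx": 0,"ry": 0,"rz": -1,"grip": -0.9},{"dx": 0,"dy": 0,"dz": 0,"rx": 0,"ry": 0,"rz": -1,"grip": -0.9},{"dx": 0,"dy": 0,"dz": 0,"rx": 0,"ry": 0,"rz": -1,"grip": -0.9},{"dx": 0,"dy": 0,"dz": 0,"rx": 0,"ry": 0,"rz": -1,"grip": -0.9},{"dx": 0,"dy": 0,"dz": 0,"rx": 0,"ry": 0,"rz": -1,"grip": -0.9},{"dx": 0,"dy": 0,"dz": 0,"rx": 0,"ry": 0,"rz": -1,"grip": -0.9},{"dx": 0,"dy": 0,"dz": 0,"rx": 0,"ry": 0,"rz": -1,"grip": -0.9},{"dx": 0,"dy": 0,"dz": 0,"rx": 0,"ry": 0,"rz": -1,"grip": -0.9},{"dx": 0,"dy": 0,"dz": 0,"rx": 0,"ry": 0,"rz": -1,"grip": -0.9},{"dx": 0,"dy": 0,"dz": 0,"rx": 0,"ry": 0,"rz": -1,"grip": -0.9},{"dx": 0,"dy": 0,"dz": 0,"rx": 0,"ry": 0,"rz": -1,"grip": -0.9},{"dx": 0,"dy": 0,"dz": 0,"rx": 0,"ry": 0,"rz": -1,"grip": -0.9},{"dx": 0,"dy": 0,"dz": 0,"rx": 0,"ry": 0,"rz": -1,"grip": -0.9},{"dx": 0,"dy": 0,"dz": 0,"rx": 0,"ry": 0,"rz": 0,"grip": -0.9}]}}

```text
t: 12.12
ee_pos: [0.5133, 0.0491, 0.2718]
ee_rot: [3.14, -0.003, -2.97]
ft_force: [-0.9, 1.1, 5.2]
grip_width: 0.008
gripper_force: 61.0
```

```bash
python3 - <<'E'
from h import *
s=get_state();print(s['ee_rot'],s['ft_force'],s['wrist_torque'])
p=shot('wrist')
np.savez('w6.npz',img=p['img'],c2w=p['c2w'],intrinsics=p['intrinsics'])
save(p,'w6.png',(190,140,390,290),4)
E
```

```text
[ 3.14011664e+00 -2.96757266e-03 -2.96986217e+00] [-0.89226787  1.12479116  5.19129112] [0.1087767  0.15195533 0.01511614]
```

View pics/w6.png

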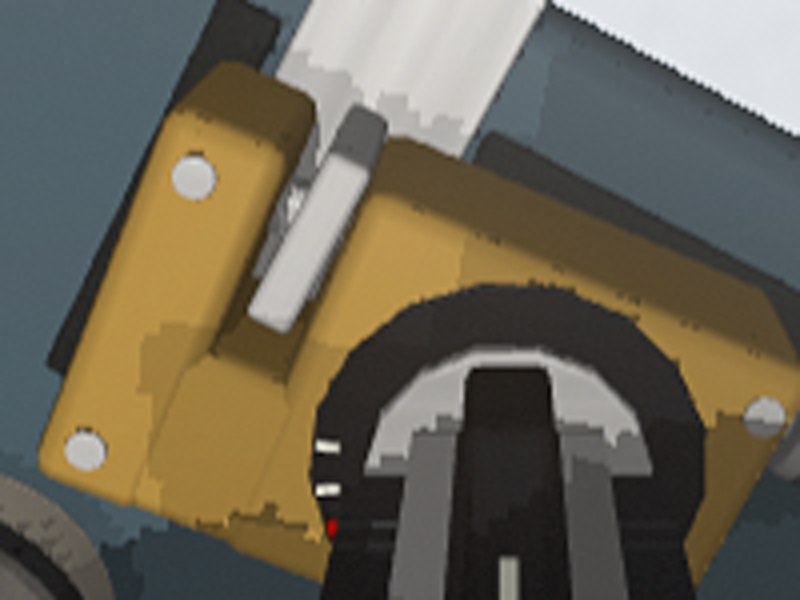

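```bash
python3 - <<'E'
from h import *
p=dict(np.load('w6.npz'))
f=lambda x,y,z: onplane(p,(190+x/4-.4,140+y/4-.4),z)
r1,r2,r3=f(194,177,.089),f(86,452,.089),f(765,415,.089)
an=lambda a,b: np.arctan2(*(b-a)[:2][::-1])
print(r1,r2,r3,an(r1,r2),an(r1,r3)-np.pi/2)
# reference: rivet spacing in lock frame from w2
for z in (.092,.093):
  T=[f(x,y,z) for x,y in [(327,446),(327,490)]]
  for ctr in ([.5133,.0491],[.514,.0491]):
    print([round(np.arctan2(*(t[:2]-ctr)[::-1]),3) for t in T])
# staple/case yaw
a,b=f(365,165,.083),f(285,325,.083);print('staple',a,b,an(a,b), f(318,240,.083))
s=get_state();print('ptr',s['ee_rot'][2]+np.pi)
E
```

```text
[0.48333169 0.00816464 0.089     ] [ 0.52047607 -0.00133344  0.089     ] [0.50142583 0.07941217 0.089     ] -0.2503428160603358 -0.24870379168154622
[np.float64(-1.583), np.float64(-1.304)]
[np.float64(-1.615), np.float64(-1.336)]
[np.float64(-1.607), np.float64(-1.329)]
[np.float64(-1.64), np.float64(-1.362)]
staple [0.48032164 0.02690908 0.083     ] [0.50226101 0.02002757 0.083     ] -0.30394157259800414 [0.4905938  0.02261766 0.083     ]
ptr 0.17098408705073842
```

Emit:
{"op": "servo_tool", "data": {"moves": [{"dx": 0,"dy": 0,"dz": 0,"rx": 0,"ry": 0,"rz": -1.2,"grip": -0.9},{"dx": 0,"dy": 0,"dz": 0,"rx": 0,"ry": 0,"rz": 0,"grip": -0.9},{"dx": 0,"dy": 0,"dz": 0,"rx": 0,"ry": 0,"rz": 0,"grip": -0.7},{"dx": 0,"dy": 0,"dz": 0,"rx": 0,"ry": 0,"rz": 0,"grip": -0.4},{"dx": 0,"dy": 0,"dz": -12,"rx": 0,"ry": 0,"rz": 0,"grip": -0.2},{"dx": 0,"dy": 0,"dz": -20,"rx": 0,"ry": 0,"rz": 0,"grip": -0.2},{"dx": 0,"dy": 0,"dz": -30,"rx": 0,"ry": 0,"rz": 0,"grip": 0.2},{"dx": 0,"dy": 0,"dz": 0,"rx": 0,"ry": 0,"rz": 0,"grip": 0.2}]}}

```text
t: 13.18
ee_pos: [0.5152, 0.0486, 0.3362]
ee_rot: [-3.139, 0.005, -2.843]
ft_force: [-0.8, -0.5, -0.1]
grip_width: 0.0513
gripper_force: 0.0
```

```bash
python3 - <<'E'
from h import *
s=get_state();print(s['ee_pos'],s['ee_rot'],s['ft_force'],s['wrist_torque'])
p=shot('wrist')
np.savez('w7.npz',img=p['img'],c2w=p['c2w'],intrinsics=p['intrinsics'])
save(p,'w7.png',(230,160,430,300),4)
print(find(p,'shackle_pull'),find(p,'dial_grip'))
E
```

```text
[0.51517678 0.0486038  0.33624248] [-3.13925528  0.0052702  -2.84347986] [-0.75449554 -0.45450439 -0.06336729] [ 0.00427099 -0.01211652  0.01274566]
[(array([0.5102, 0.0984, 0.0781]), 0.69), (array([0.4168, 0.2384, 0.0198]), 0.31)] [(array([0.5144, 0.0475, 0.0952]), 0.92)]
```

View pics/w7.png

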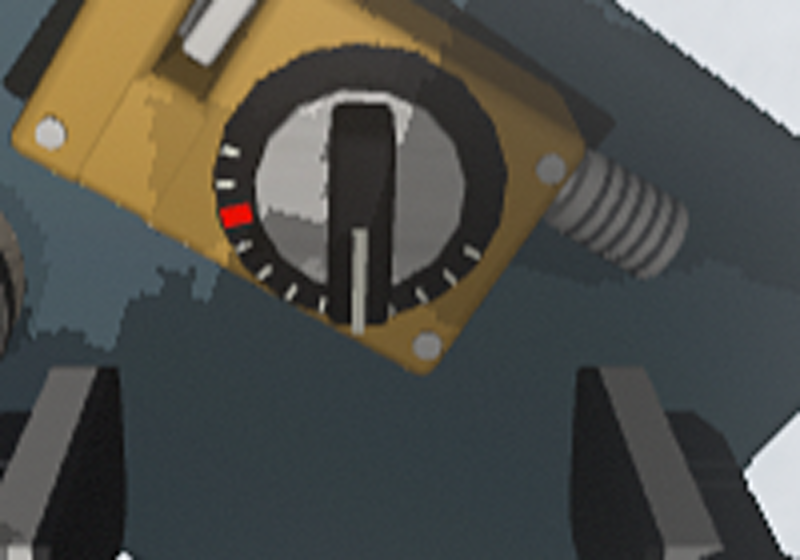

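The pointer (358,330) covers the sixth mark from red, i.e. green (+2); red mark at (237,215), pull around (630,220), rivets (50,133), (551,169), (427,347).

```bash
cat > tm.py <<'E'
from h import *
def tomove(xy,z,yaw):
    s=get_state(); Rm=R.from_euler('xyz',s['ee_rot']).as_matrix()
    d=Rm.T@(np.array([*xy,z])-s['ee_pos']); dy=(yaw-s['ee_rot'][2]+np.pi)%(2*np.pi)-np.pi
    print('shift mm',(d*1e3).round(1),'rz units',round(-np.degrees(dy)/6,2))
E
python3 - <<'E'
from tm import *
p=dict(np.load('w7.npz'))
f=lambda x,y,z: onplane(p,(230+x/4-.4,160+y/4-.4),z)
r2,r3,r4=f(50,133,.089),f(551,169,.089),f(427,347,.089)
an=lambda a,b: np.arctan2(*(b-a)[:2][::-1])
yw=(an(r3,r4)+an(r2,r4)-np.pi/2)/2
ctr=(r2+r3)/2   # opposite corners
print(an(r3,r4),an(r2,r4)-np.pi/2,ctr,yw)
Y=np.array([-np.sin(yw),np.cos(yw)])
print('dial',ctr[:2]+.012*Y,'pull',ctr[:2]+.058*Y, f(605,203,.072),f(632,214,.078), f(150,80,.089))
pl=ctr[:2]+.058*Y
tomove(pl,.30,yw+np.pi/2)
tomove(pl,.30,yw-np.pi/2)
print(get_state()['joints'])
E
```

```text
-0.24956629843469108 -0.25718549998306006 [0.5110016  0.03890732 0.089     ] -0.2533758992088756
dial [0.51400968 0.05052418] pull [0.52554066 0.09505547] [0.51002981 0.09499389 0.072     ] [0.5087383  0.09846879 0.078     ] [0.50657082 0.0119823  0.089     ]
shift mm [-24.7  40.9  33.4] rz units 20.27
shift mm [-24.7  40.9  33.4] rz units -9.73
[-1.22200912e-01  4.86296805e-01  1.77434321e+00 -3.09324969e-06
  8.81909413e-01 -1.99118658e+00]
```

Emit:
{"op": "servo_tool", "data": {"moves": [{"dx": -4,"dy": 17,"dz": 0,"rx": 0,"ry": 0,"rz": 0,"grip": 0},{"dx": -4,"dy": 17,"dz": 0,"rx": 0,"ry": 0,"rz": 0,"grip": 0},{"dx": -4.7,"dy": 16.4,"dz": 0,"rx": 0,"ry": 0,"rz": 0,"grip": 0},{"dx": 0,"dy": 0,"dz": 0,"rx": 0,"ry": 0,"rz": 1.6,"grip": 0},{"dx": 0,"dy": 0,"dz": 0,"rx": 0,"ry": 0,"rz": 1.6,"grip": 0},{"dx": 0,"dy": 0,"dz": 0,"rx": 0,"ry": 0,"rz": 1.6,"grip": 0},{"dx": 0,"dy": 0,"dz": 0,"rx": 0,"ry": 0,"rz": 1.6,"grip": 0},{"dx": 0,"dy": 0,"dz": 0,"rx": 0,"ry": 0,"rz": 1.6,"grip": 0},{"dx": 0,"dy": 0,"dz": 0,"rx": 0,"ry": 0,"rz": 1.6,"grip": 0},{"dx": 0,"dy": 0,"dz": 0,"rx": 0,"ry": 0,"rz": 1.6,"grip": 0},{"dx": 0,"dy": 0,"dz": 0,"rx": 0,"ry": 0,"rz": 1.6,"grip": 0},{"dx": 0,"dy": 0,"dz": 0,"rx": 0,"ry": 0,"rz": 1.6,"grip": 0},{"dx": 0,"dy": 0,"dz": 0,"rx": 0,"ry": 0,"rz": 1.6,"grip": 0},{"dx": 0,"dy": 0,"dz": 0,"rx": 0,"ry": 0,"rz": 1.6,"grip": 0},{"dx": 0,"dy": 0,"dz": 0,"rx": 0,"ry": 0,"rz": 1.6,"grip": 0},{"dx": 0,"dy": 0,"dz": 0,"rx": 0,"ry": 0,"rz": 1,"grip": 0},{"dx": 0,"dy": 0,"dz": 0,"rx": 0,"ry": 0,"rz": 0,"grip": 0}]}}

```text
t: 15.45
ee_pos: [0.5116, 0.1016, 0.3335]
ee_rot: [-3.141, 0.0, 1.327]
ft_force: [0.7, 0.0, -0.1]
grip_width: 0.0426
gripper_force: 0.0
```

```bash
python3 - <<'E'
from tm import *
s=get_state();print(s['ee_pos'],s['ee_rot'],s['grip_width'])
p=shot('wrist');print(find(p,'shackle_pull'),pix(p,[.5125,.1005,.079]))
tomove((.5125,.1005),.235,1.317)
cv2.imwrite('pics/w8.png',p['img'][:,:,::-1])
# bright-brass mask: y/x extents of the image to find lock corners
hsv=cv2.cvtColor(p['img'],cv2.COLOR_RGB2HSV)
m=cv2.inRange(hsv,(12,110,60),(28,255,255)); cs,_=cv2.findContours(m,0,2)
c=max(cs,key=cv2.contourArea);print(cv2.contourArea(c),cv2.minAreaRect(c))
E
```

```text
[0.511581   0.10158588 0.33353478] [-3.14121808e+00  5.08223000e-06  1.32687088e+00] 0.04264294885533805
[(array([0.513 , 0.1007, 0.0793]), 0.85)] [317.63426741 208.10328863]
shift mm [-0.5  1.1 98.6] rz units 0.1
3340.5 ((337.4999694824219, 281.0), (72.99998474121094, 113.99998474121094), -0.0)
```

Emit:
{"op": "servo_tool", "data": {"moves": [{"dx": 0,"dy": 1,"dz": 20,"rx": 0,"ry": 0,"rz": 0.1,"grip": 0},{"dx": 0,"dy": 0,"dz": 20,"rx": 0,"ry": 0,"rz": 0,"grip": 0},{"dx": 0,"dy": 0,"dz": 20,"rx": 0,"ry": 0,"rz": 0,"grip": 0},{"dx": 0,"dy": 0,"dz": 15,"rx": 0,"ry": 0,"rz": 0,"grip": 0},{"dx": 0,"dy": 0,"dz": 10,"rx": 0,"ry": 0,"rz": 0,"grip": 0},{"dx": 0,"dy": 0,"dz": 8,"rx": 0,"ry": 0,"rz": 0,"grip": 0},{"dx": 0,"dy": 0,"dz": 5,"rx": 0,"ry": 0,"rz": 0,"grip": 0},{"dx": 0,"dy": 0,"dz": 0,"rx": 0,"ry": 0,"rz": 0,"grip": 0}]}}

```text
t: 16.55
ee_pos: [0.5127, 0.1003, 0.2356]
ee_rot: [-3.141, 0.0, 1.314]
ft_force: [0.1, -0.3, -0.4]
grip_width: 0.0428
gripper_force: 0.0
```

Emit:
{"op": "servo_tool", "data": {"moves": [{"dx": 0,"dy": 0,"dz": 0,"rx": 0,"ry": 0,"rz": 0,"grip": -0.3},{"dx": 0,"dy": 0,"dz": 0,"rx": 0,"ry": 0,"rz": 0,"grip": -0.5},{"dx": 0,"dy": 0,"dz": 0,"rx": 0,"ry": 0,"rz": 0,"grip": -0.7},{"dx": 0,"dy": 0,"dz": 0,"rx": 0,"ry": 0,"rz": 0,"grip": -0.8},{"dx": 0,"dy": 0,"dz": 0,"rx": 0,"ry": 0,"rz": 0,"grip": -0.8}]}}

```text
t: 17.18
ee_pos: [0.5127, 0.1004, 0.2361]
ee_rot: [3.141, -0.0, 1.314]
ft_force: [-2.1, -0.5, 5.0]
grip_width: 0.0133
gripper_force: 58.6
```

Emit:
{"op": "servo_tool", "data": {"moves": [{"dx": 2,"dy": 0,"dz": 0,"rx": 0,"ry": 0,"rz": 0,"grip": -0.8},{"dx": 2,"dy": 0,"dz": 0,"rx": 0,"ry": 0,"rz": 0,"grip": -0.8},{"dx": 2,"dy": 0,"dz": 0,"rx": 0,"ry": 0,"rz": 0,"grip": -0.8},{"dx": 0,"dy": 0,"dz": 0,"rx": 0,"ry": 0,"rz": 0,"grip": -0.8}]}}

```text
t: 17.68
ee_pos: [0.5142, 0.1059, 0.236]
ee_rot: [3.141, 0.001, 1.314]
ft_force: [-1.3, -2.2, 5.5]
grip_width: 0.0133
gripper_force: 58.9
```

Moves freely with about 3 N: unlocked. Continuing.

Emit:
{"op": "servo_tool", "data": {"moves": [{"dx": 2,"dy": 0,"dz": 0,"rx": 0,"ry": 0,"rz": 0,"grip": -0.8},{"dx": 2,"dy": 0,"dz": 0,"rx": 0,"ry": 0,"rz": 0,"grip": -0.8},{"dx": 2,"dy": 0,"dz": 0,"rx": 0,"ry": 0,"rz": 0,"grip": -0.8},{"dx": 2,"dy": 0,"dz": 0,"rx": 0,"ry": 0,"rz": 0,"grip": -0.8},{"dx": 1,"dy": 0,"dz": 0,"rx": 0,"ry": 0,"rz": 0,"grip": -0.8},{"dx": 0,"dy": 0,"dz": 0,"rx": 0,"ry": 0,"rz": 0,"grip": -0.8}]}}

```text
t: 18.42
ee_pos: [0.5165, 0.1146, 0.2359]
ee_rot: [3.141, 0.001, 1.314]
ft_force: [-1.4, -2.4, 5.6]
grip_width: 0.0134
gripper_force: 58.8
```

Emit:
{"op": "servo_tool", "data": {"moves": [{"dx": 1,"dy": 0,"dz": 0,"rx": 0,"ry": 0,"rz": 0,"grip": -0.8},{"dx": 1,"dy": 0,"dz": 0,"rx": 0,"ry": 0,"rz": 0,"grip": -0.8},{"dx": 0,"dy": 0,"dz": 0,"rx": 0,"ry": 0,"rz": 0,"grip": -0.8}]}}

```text
t: 18.8
ee_pos: [0.517, 0.1161, 0.2357]
ee_rot: [-3.141, 0.002, 1.315]
ft_force: [-1.3, -5.8, 5.7]
grip_width: 0.0137
gripper_force: 58.8
```

Emit:
{"op": "servo_tool", "data": {"moves": [{"dx": 1,"dy": 0,"dz": 0,"rx": 0,"ry": 0,"rz": 0,"grip": -0.8},{"dx": 0.5,"dy": 0,"dz": 0,"rx": 0,"ry": 0,"rz": 0,"grip": -0.8},{"dx": 0,"dy": 0,"dz": 0,"rx": 0,"ry": 0,"rz": 0,"grip": -0.8}]}}

```text
t: 19.18
ee_pos: [0.5172, 0.1171, 0.2357]
ee_rot: [-3.141, 0.003, 1.315]
ft_force: [-1.5, -7.9, 4.9]
grip_width: 0.0136
gripper_force: 58.8
```

Emit:
{"op": "servo_tool", "data": {"moves": [{"dx": 0,"dy": 0,"dz": 0,"rx": 0,"ry": 0,"rz": 0,"grip": -0.5},{"dx": 0,"dy": 0,"dz": 0,"rx": 0,"ry": 0,"rz": 0,"grip": -0.2},{"dx": 0,"dy": 0,"dz": 0,"rx": 0,"ry": 0,"rz": 0,"grip": 0},{"dx": 0,"dy": 0,"dz": -15,"rx": 0,"ry": 0,"rz": 0,"grip": 0},{"dx": 0,"dy": 0,"dz": -30,"rx": 0,"ry": 0,"rz": 0,"grip": 0.2},{"dx": 0,"dy": 0,"dz": -35,"rx": 0,"ry": 0,"rz": 0,"grip": 0.7},{"dx": -25,"dy": 0,"dz": -10,"rx": 0,"ry": 0,"rz": 0,"grip": 0.7},{"dx": -25,"dy": 0,"dz": 0,"rx": 0,"ry": 0,"rz": 0,"grip": 0.7},{"dx": 0,"dy": 0,"dz": 0,"rx": 0,"ry": 0,"rz": 0,"grip": 0.7}]}}

```text
t: 20.3
ee_pos: [0.5044, 0.069, 0.3268]
ee_rot: [3.14, -0.0, 1.312]
ft_force: [-0.6, 0.0, -0.0]
grip_width: 0.0728
gripper_force: 0.0
```

```bash
python3 - <<'E'
from h import *
s=get_state();print(s['ee_pos'],s['ee_rot'],s['grip_width'])
p=shot('wrist')
np.savez('w9.npz',img=p['img'],c2w=p['c2w'],intrinsics=p['intrinsics'])
print(find(p,'shackle_pull'),find(p,'lock'),pix(p,[.5114,.0405,.089]))
save(p,'w9.png',(215,150,415,300),4)
E
```

```text
[0.50440018 0.06899615 0.32684872] [ 3.14046817e+00 -2.54455813e-04  1.31191232e+00] 0.07280075639507907
[(array([0.5176, 0.1129, 0.0765]), 0.95)] [(array([0.5158, 0.0575, 0.0921]), 0.72)] [336.54276227 251.92719888]
```

View pics/w9.png

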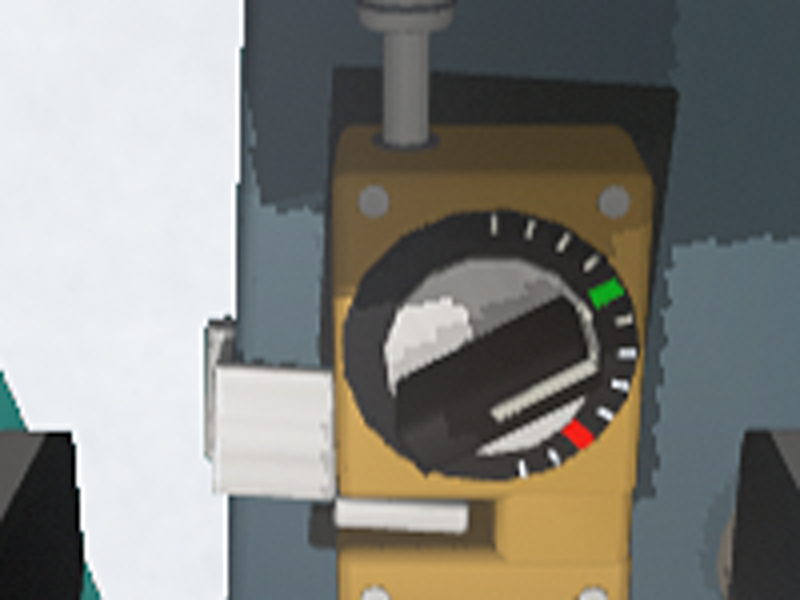

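The shackle stands out (shaft from (408,140) to pull at (408,20)), dial on green; rivets (373,201), (614,201), lower ones about (375,597), (594,597).

```bash
python3 - <<'E'
from tm import *
p=dict(np.load('w9.npz'))
f=lambda x,y,z: onplane(p,(215+x/4-.4,150+y/4-.4),z)
a,b,c,d=f(373,201,.089),f(614,201,.089),f(375,599,.089),f(594,599,.089)
an=lambda a,b: np.arctan2(*(b-a)[:2][::-1])
print(a,b,c,d,an(a,b),an(c,a)-np.pi/2,an(d,b)-np.pi/2)
yw=an(a,b); ctr=(a+b)[:2]/2; print('ctr of lock by rivets', (a+b+c+d)[:2]/4, np.linalg.norm(a-b),np.linalg.norm(c-a))
yw=-.28;g=(a+b+c+d)[:2]/4+.006*np.array([-np.sin(yw),np.cos(yw)]);print(g)
tomove(g,.230,yw+np.pi/2)
s=get_state();print(s['t'])
E
```

```text
[0.50259814 0.08079834 0.089     ] [0.53947743 0.07098597 0.089     ] [0.48350255 0.00971155 0.089     ] [ 5.20558774e-01 -1.80368559e-04  8.90000000e-02] -0.26004268238307365 -0.2624285187361479 -0.2598277411923553
ctr of lock by rivets [0.51153422 0.04032887] 0.03816234201071919 0.07360687941601794
[0.51319236 0.04609521]
shift mm [-21.3  14.1  96.1] rz units 0.22
20.45
```

Emit:
{"op": "servo_tool", "data": {"moves": [{"dx": -11,"dy": 7,"dz": 0,"rx": 0,"ry": 0,"rz": 0.1,"grip": 0.7},{"dx": -10.3,"dy": 7.1,"dz": 0,"rx": 0,"ry": 0,"rz": 0,"grip": 0.7},{"dx": 0,"dy": 0,"dz": 20,"rx": 0,"ry": 0,"rz": 0,"grip": 0.7},{"dx": 0,"dy": 0,"dz": 20,"rx": 0,"ry": 0,"rz": 0,"grip": 0.7},{"dx": 0,"dy": 0,"dz": 20,"rx": 0,"ry": 0,"rz": 0,"grip": 0.7},{"dx": 0,"dy": 0,"dz": 15,"rx": 0,"ry": 0,"rz": 0,"grip": 0.7},{"dx": 0,"dy": 0,"dz": 11,"rx": 0,"ry": 0,"rz": 0,"grip": 0.7},{"dx": 0,"dy": 0,"dz": 8,"rx": 0,"ry": 0,"rz": 0,"grip": 0.7},{"dx": 0,"dy": 0,"dz": 2,"rx": 0,"ry": 0,"rz": 0,"grip": 0.7},{"dx": 0,"dy": 0,"dz": 0,"rx": 0,"ry": 0,"rz": 0,"grip": 0.7}]}}

```text
t: 21.7
ee_pos: [0.5129, 0.0457, 0.2299]
ee_rot: [3.141, -0.0, 1.304]
ft_force: [0.2, 0.3, 0.1]
grip_width: 0.0723
gripper_force: 0.0
```

Emit:
{"op": "servo_tool", "data": {"moves": [{"dx": 0,"dy": 0,"dz": 0,"rx": 0,"ry": 0,"rz": 0,"grip": 0.5},{"dx": 0,"dy": 0,"dz": 0,"rx": 0,"ry": 0,"rz": 0,"grip": 0.35},{"dx": 0,"dy": 0,"dz": 0,"rx": 0,"ry": 0,"rz": 0,"grip": 0.2},{"dx": 0,"dy": 0,"dz": 0,"rx": 0,"ry": 0,"rz": 0,"grip": 0},{"dx": 0,"dy": 0,"dz": 0,"rx": 0,"ry": 0,"rz": 0,"grip": 0}]}}

```text
t: 22.32
ee_pos: [0.5128, 0.0457, 0.2303]
ee_rot: [3.141, -0.0, 1.304]
ft_force: [-0.9, 0.1, 5.5]
grip_width: 0.0511
gripper_force: 63.4
```

Emit:
{"op": "servo_tool", "data": {"moves": [{"dx": 0,"dy": 0,"dz": -2,"rx": 0,"ry": 0,"rz": 0,"grip": 0},{"dx": 0,"dy": 0,"dz": -3,"rx": 0,"ry": 0,"rz": 0,"grip": 0},{"dx": 0,"dy": 0,"dz": -3,"rx": 0,"ry": 0,"rz": 0,"grip": 0},{"dx": 0,"dy": 0,"dz": -3,"rx": 0,"ry": 0,"rz": 0,"grip": 0},{"dx": 0,"dy": 0,"dz": 0,"rx": 0,"ry": 0,"rz": 0,"grip": 0}]}}

```text
t: 22.95
ee_pos: [0.5129, 0.0456, 0.2409]
ee_rot: [3.141, -0.0, 1.304]
ft_force: [-1.0, 0.3, -5.2]
grip_width: 0.0511
gripper_force: 63.3
```

Only the lock's weight (about 5 N) is felt, so it is free of the staple. Lifting on.

Emit:
{"op": "servo_tool", "data": {"moves": [{"dx": 0,"dy": 0,"dz": -4,"rx": 0,"ry": 0,"rz": 0,"grip": 0},{"dx": 0,"dy": 0,"dz": -5,"rx": 0,"ry": 0,"rz": 0,"grip": 0},{"dx": 0,"dy": 0,"dz": -5,"rx": 0,"ry": 0,"rz": 0,"grip": 0},{"dx": 0,"dy": 0,"dz": -5,"rx": 0,"ry": 0,"rz": 0,"grip": 0},{"dx": 0,"dy": 0,"dz": -8,"rx": 0,"ry": 0,"rz": 0,"grip": 0},{"dx": 0,"dy": 0,"dz": -10,"rx": 0,"ry": 0,"rz": 0,"grip": 0},{"dx": 0,"dy": 0,"dz": -12,"rx": 0,"ry": 0,"rz": 0,"grip": 0},{"dx": 0,"dy": 0,"dz": -12,"rx": 0,"ry": 0,"rz": 0,"grip": 0},{"dx": 0,"dy": 0,"dz": -12,"rx": 0,"ry": 0,"rz": 0,"grip": 0},{"dx": 0,"dy": 0,"dz": -12,"rx": 0,"ry": 0,"rz": 0,"grip": 0},{"dx": 0,"dy": 0,"dz": -12,"rx": 0,"ry": 0,"rz": 0,"grip": 0},{"dx": 0,"dy": 0,"dz": -12,"rx": 0,"ry": 0,"rz": 0,"grip": 0},{"dx": 0,"dy": 0,"dz": -8,"rx": 0,"ry": 0,"rz": 0,"grip": 0},{"dx": 0,"dy": 0,"dz": -4,"rx": 0,"ry": 0,"rz": 0,"grip": 0},{"dx": 0,"dy": 0,"dz": 0,"rx": 0,"ry": 0,"rz": 0,"grip": 0},{"dx": 0,"dy": 0,"dz": 0,"rx": 0,"ry": 0,"rz": 0,"grip": 0},{"dx": 0,"dy": 0,"dz": 0,"rx": 0,"ry": 0,"rz": 0,"grip": 0},{"dx": 0,"dy": 0,"dz": 0,"rx": 0,"ry": 0,"rz": 0,"grip": 0}]}}

```text
t: 25.2
ee_pos: [0.5128, 0.0456, 0.3614]
ee_rot: [-3.141, 0.0, 1.304]
ft_force: [-0.3, 0.9, -5.6]
grip_width: 0.0514
gripper_force: 63.4
```

```bash
python3 - <<'E'
from h import *
s=get_state();print(s['ee_pos'],s['ee_rot'],s['ft_force'],s['wrist_torque'],s['grip_width'],s['gripper_force'],abs(s['joint_vel']).max())
for c in ('wrist','side','top'):
    p=shot(c)
    print(c,[(q,find(p,q)[:1]) for q in ('lock','shackle_pull','tin')])
E
```

```text
[0.51276448 0.04563818 0.36143203] [-3.14097767e+00  9.07540570e-05  1.30358242e+00] [-0.2932295   0.86763434 -5.62184036] [ 0.00046595 -0.01553186  0.01752073] 0.05142479509813495 63.364444971084595 0.001948298247149107
wrist [('lock', [(array([0.5167, 0.11  , 0.2078]), 0.69)]), ('shackle_pull', [(array([0.5179, 0.1128, 0.2067]), 0.9)]), ('tin', [(array([ 0.5756, -0.0227,  0.074 ]), 0.59)])]
side [('lock', [(array([0.5041, 0.0121, 0.2201]), 0.68)]), ('shackle_pull', []), ('tin', [(array([ 0.5676, -0.0418,  0.0792]), 0.78)])]
top [('lock', [(array([0.5056, 0.0117, 0.2198]), 0.69)]), ('shackle_pull', [(array([ 0.6029, -0.3454,  0.0469]), 0.74)]), ('tin', [(array([ 0.5663, -0.027 ,  0.0749]), 0.64)])]
```

```bash
python3 -c "
from workcell import r
print(r.sign_off())"
```

```text
the job is handed in; nothing more can be done
None
```

The job is handed in: the dial was turned to red and back to green, the shackle pulled fully out, and the open lock lifted level about 13 cm and held by the gripper, with the tin still in place; the sign-off gave no verdict.

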